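# Take down the pressing pile of two newly glued notebooks

## Task

The glue on the two new notebooks has dried: take their pressing pile apart from the top down. Stand the steel weight in its round wooden rest, put the press board back on the spare board between the pins of its rack, then lay the red notebook flat in the red box and the blue one flat in the blue box. Set each piece down gently, without dropping it, and leave the glue stick standing where it is.

Things in the scene. Friction and masses are not known exactly. Their poses are not given: they have to be found in the camera images.
- weight: Bare steel pressing weight, the top of the pile, standing on the press board: a round foot 50 mm in diameter and 26 mm high, a thin neck of 15 mm (height 26 to 34 mm), and a round knob 26 mm in diameter from 34 to 50 mm height, by which it is lifted. 0.3 to 0.6 kg. Origin: centre of its underside, z up along its axis.
- press_board: Plywood press board, 84 x 50 x 14 mm (x, y, z), lying under the weight on the red notebook. About 60 g. Origin: centre of its underside; x along its length.
- red_book: Small dark-red hardback notebook with darker spine, 98 x 58 x 16 mm (x, y, z), rigid, lying under the press board on the blue notebook. About 90 g. Origin: centre of its underside; x along its length, spine on its -y side. Either way round in its box is right.
- blue_book: Larger blue hardback notebook with darker spine, 132 x 66 x 18 mm (x, y, z), rigid, the bottom of the pile, on the table. About 140 g. Origin: centre of its underside; x along its length, spine at -y. Either way round in its box is right. The pieces of the pile lie roughly centred and within about 0.1 rad of one another, each smaller than the one beneath.
- weight_rest: Round wooden rest for the weight, 80 mm across, 11 mm high, with a green felt floor 68 mm across at 6 mm height inside its rim. Fixed. Origin: centre of its underside, on the table.
- board_rack: Dark wooden base 118 x 90 x 4 mm with one spare plywood board (84 x 50 mm, top at 18 mm height) between eight 6 mm brass pins 25 mm high, at x +-34, y +-35 and x +-52, y +-15 mm: 7 mm free round a board laid squarely on the spare one; the middle of the long sides is free for fingers. Either way round is right. Fixed. Origin: centre of its underside, on the table; x along its length.
- red_box: Open shallow box in dark-red cloth with a pale-red floor, 120 x 80 mm outside, 112 x 72 mm inside (7 mm free all round the red notebook); floor at 3 mm height, walls 10 mm high, in the middle of each long side a finger notch 44 mm wide, open down to the floor. Fixed. Origin: centre of its underside, on the table; x along its length.
- blue_box: Open shallow box in blue cloth with a pale-blue floor, 154 x 88 mm outside, 146 x 80 mm inside (7 mm free all round the blue notebook); floor at 3 mm height, walls 10 mm high, in the middle of each long side a finger notch 44 mm wide, open down to the floor. Fixed. Origin: centre of its underside, on the table; x along its length.
- glue_stick: White glue stick with a dark cap, 28 mm thick and 92 mm high, standing loose near the pile. Leave it alone. Origin: centre of its foot.
Things that resemble listed ones, but are neither listed nor needed, are in the scene too. Leave any orange or yellow look-alike of the press_board alone.

How it is judged:
By the outcome, as a careful person would: the job done as asked, in the order asked, and still so for the second after the job is handed in, with the robot touching nothing.
It also fails if it takes over 106 s, if anything falls off the work surface, if the arm or the gripper's body presses on something with over 40 N, if the wrist force passes 120 N, or if a joint passes its speed limit or range.

## Robot

A 6-joint arm with a two-finger parallel gripper is mounted at the origin on a cart in front of the work surface, level with it; the furniture and walls round the work are solid. World frame = base frame: x ahead of the robot, y to its left, z up, the work surface at z = 0. Lengths are in m, angles in rad, forces in N, time in s.
With the tool pointing down it reaches from about 0.275 to 0.725 m from the base axis. Payload 15.9 kg.
Tool frame: the origin (TCP) lies at the very end of the fingers, on their centre line; the grasp point (between the pads) lies 19 mm behind it (robot.tcp_to_grasp is the distance from the TCP to the grasp point, in m); z points along the fingers, y is the line along which they close (so a half turn about z gives the same grasp; the last joint's range is limited). The gripper opens to 85 mm and grips with 20 to 120 N. Pads are 22 mm wide; open, the fingers measure 114 mm over their backs; the gripper's body (76 mm by 85 mm) begins 54 mm behind the grasp point. The pads swing forward as they close: fully open they stand 13 mm farther back than shut.
Start: joints at [1.31, 0.213, -0.034, 1.323, 0, 1.571], TCP at [0.129, 0.483, 0.231] pointing down, gripper open.
Joint ranges: [-2.98, 2.98], [-0.74, 1.72], [-1.14, 1.35], [-2.1, 2.04], [-1.57, 1.44], [-3.14, 3.14]. Speed limits (rad/s): [1.89, 1.89, 2.39, 2.57, 3.14, 3.14].

## Interface

Orientations are given as a unit quaternion [x, y, z, w].
In Python, from workcell import observe, capture, ticket, look_for, regions_of, robot gives the robot as it stands.
- The arm moves only by the tool send_rows, never from a script. Its argument "moves" is a list of rows, each an object of numbers: "x", "y", "z": the shift along the tool's x, y, z in mm; "spin": the turn about the tool's z in rad; "claw": the finger opening in mm, from 0 to 85.4. In form: [{"x": .., "y": .., "z": .., "spin": .., "claw": ..}, ...]. A call has 1 to 20 rows; each row is the pose to reach, as a shift and turn from the pose commanded when the call began, along the tool's axes at that moment; what a row does not reach only later rows make up. A row lasts 1/10 s, in which the tool goes at most 50 mm and 8.59 degrees, less where a joint would pass 70% of its speed; a pose out of reach is approached as far as the arm can. A call with a gripper value outside its range is refused whole. The fingers move at their own pace and stop on an object; "grip_force" is the grip in N (left out, the last holds). Time passes only in rows, so rows that repeat a pose let the fingers close. It gives the time, the measured TCP pose, the force, the opening and the grip force at its end, in the units of the state.
- observe(): the state, without advancing time (a new reading comes with each control period).
- capture(name): name is "scene" or "side" or "wrist"; returns a dict with "image" (480x640x3 uint8, red, green, blue), "fx", "fy", "cx", "cy" (pixels), "view" (4x4, takes a point from world to camera coordinates); the wrist camera has in their place "mount" (4x4, takes a point from camera to tool coordinates, whose origin is the TCP and whose axes are the flange's). Camera axes: x right, y up, looking along -z (the intrinsics and any distortion apply to the point x, -y, -z); pixel columns grow to the right and rows downward; lengths in m; the calibration is good to about 2 mm. A picture is of the moment at which its call begins: read the wrist's pose just before it. There is no depth.
- ticket.close_job(): hands the job in; it is judged then, once.
Trained networks look in a picture, given as the dict that the camera call returned (one of the last four; its "shot" number tells which), for a name from the list of things; names that differ only in an ending like _2 or _b are one class to them, and where a whole thing is asked for, a point or a joint stands for the part that bears it (a point fixed in the world has none). Each returns a list of dicts, best first, with "conf" (0 to 1); they miss things now and then, are a little off and sometimes report something else, mostly with a low value. They report only what shows in the picture. A call takes as long as a camera call. They do not tell look-alikes from the thing itself.
- look_for(picture, target): "position" ([column, row] in pixels, amid what is visible of it).
- regions_of(picture, target): "pixels" (480x640 bool, what is visible of it) and "position" ([column, row] in pixels, amid what is visible of it).
The state is a dict: "t": time; "q": joint angles; "qvel": joint speeds; "joint_torque": joint torques, N m; "ee_pos": TCP position; "orientation": TCP orientation; "contact_force": force on the tool from outside, world axes, zero at the start; "torque": the same for the moment, N m; "opening": opening from 0.0 (shut) to 1.0 (fully open); "grip_force": force on a finger pad.
Only numpy, scipy, OpenCV 4.12 (cv2) and the standard library are available. Lean on these libraries where they do the work, as an engineer would, in place of code of your own. Each camera call takes 0.05 s, during which the arm holds its last target. There are 200 camera calls.

## Working session

There is one attempt and no reset: what is moved stays moved. The work goes in short steps, Python scripts to look and compute and a tool call to move; the robot and the scene stay as the last step left them, time stands still between calls to the robot, and variables do not carry over. Pictures are saved under pics/ and viewed, at most 14 in all, crops included, and the job is handed in when it is done.

Besides the shell and the picture viewer there is one more tool, called as name(argument=value, ...) on one line, values as JSON. send_rows: Moves the arm, as the interface text tells. Its arguments: {"type":"object","properties":{"moves":{"type":"array"},"grip_force":{"type":"number"}},"required":["moves"]}

```bash
ls; mkdir -p pics
python3 - <<'E'
from workcell import observe, capture, robot
import cv2,numpy as np
s=observe();print(s); print(robot if not callable(robot) else '')
a=capture("scene");b=capture("side")
for n,c in(("scene",a),("side",b)):
    cv2.imwrite(f"pics/{n}0.png",c["image"][:,:,::-1]);print({k:v for k,v in c.items() if k!="image"})
E
```

```text
pics
{'t': 0.0, 'q': array([ 1.31000120e+00,  2.13374576e-01, -3.50421794e-02,  1.32347948e+00,
        7.90027826e-06,  1.57081736e+00]), 'qvel': array([-5.30966835e-07,  1.29630854e-03,  3.56414835e-04, -1.47804663e-04,
        5.93903521e-04,  8.74873451e-04]), 'joint_torque': array([-5.15741733e-03, -6.86162066e+01,  4.87123668e+01,  1.75031269e-02,
       -2.42053266e-04,  7.04095427e-06]), 'ee_pos': array([0.12883844, 0.48278007, 0.23081366]), 'orientation': array([ 1.30038754e-01,  9.91508759e-01, -5.44769905e-04, -7.54201776e-05]), 'contact_force': array([-0.49637592,  0.14427025,  0.32196525]), 'torque': array([ 0.03514083, -0.02056542, -0.03291636]), 'grip_force': 0.0, 'opening': 0.9965038152158623}
<Robot object at 0x7f9ff81d7b60>
{'fx': 614.1493466681144, 'fy': 614.1493466681144, 'cx': 316.3639965011814, 'cy': 226.46204563743206, 'view': array([[-5.30370996e-01,  8.47764246e-01, -1.54604531e-03,
         2.62492559e-01],
       [-3.36130632e-01, -2.08612263e-01,  9.18420994e-01,
         9.07214927e-02],
       [ 7.78281957e-01,  4.87623531e-01,  3.95601425e-01,
        -1.87204025e+00],
       [ 0.00000000e+00,  0.00000000e+00,  0.00000000e+00,
         1.00000000e+00]]), 'shot': 1}
{'fx': 460.7007379899605, 'fy': 460.7007379899605, 'cx': 318.8136147899859, 'cy': 241.00685213603757, 'view': array([[ 0.84398957, -0.53635683,  0.00171915, -0.42918539],
       [ 0.337775  ,  0.53399352,  0.77508643, -0.20898332],
       [-0.41664092, -0.65358418,  0.63185289, -0.98063008],
       [ 0.        ,  0.        ,  0.        ,  1.        ]]), 'shot': 2}
```

View pics/scene0.png

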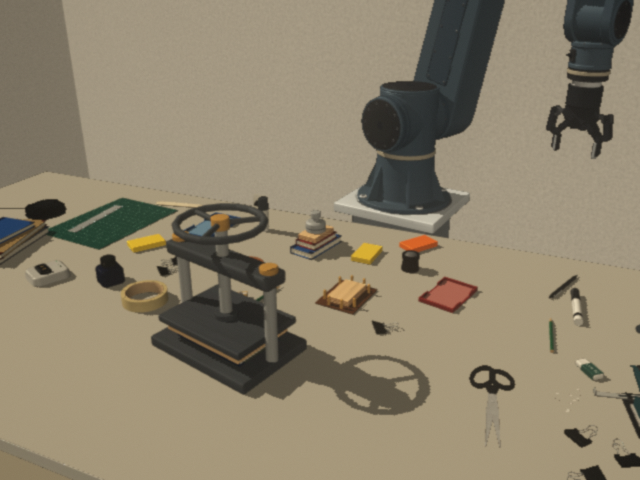

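View pics/side0.png

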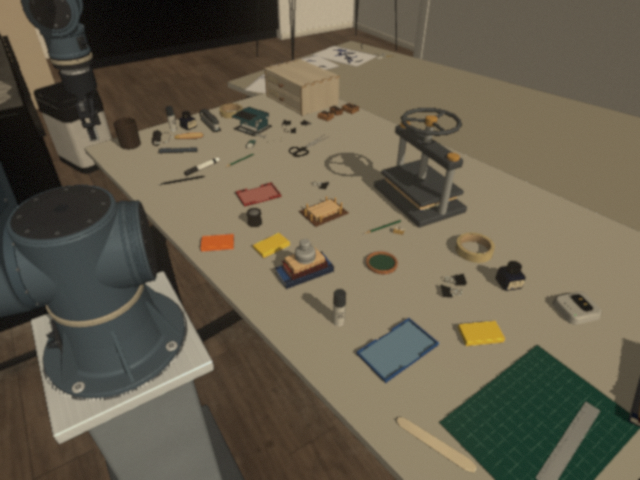

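The scene view shows the pile at (316,238), the rack at (348,293), the red box at (449,293), and the press standing in front of the blue box and the rest. The side view shows the pile at (305,262), the rest at (381,262), the rack at (323,210), the red box at (258,194), the blue box at (397,348) and the glue stick at (340,308). The yellow and orange boards lie apart.

```bash
cat > h.py <<'E'
import numpy as np, cv2
from scipy.spatial.transform import Rotation as R
from workcell import observe, capture, look_for, regions_of
def shot(name):
    s=observe(); c=capture(name)
    if 'mount' in c:
        T=np.eye(4);T[:3,:3]=R.from_quat(s['orientation']).as_matrix();T[:3,3]=s['ee_pos']
        c['c2w']=T@c['mount']
    else: c['c2w']=np.linalg.inv(c['view'])
    return c
def w(c,p,z):
    p=np.asarray(p,float).reshape(-1,2)
    d=np.c_[(p[:,0]-c['cx'])/c['fx'],-(p[:,1]-c['cy'])/c['fy'],-np.ones(len(p))]@c['c2w'][:3,:3].T
    o=c['c2w'][:3,3]; return o[:2]+d[:,:2]*((z-o[2])/d[:,2])[:,None]
def rect(c,name,z,i=0):
    """rectangle (centre, sides mm, long-axis angle) of a thing's region laid on the plane z"""
    out=[]
    for r in regions_of(c,name)[:3]:
        m=r['pixels'].astype(np.uint8)
        k=max(cv2.findContours(m,cv2.RETR_EXTERNAL,cv2.CHAIN_APPROX_NONE)[0],key=cv2.contourArea)[:,0]
        q=w(c,k,z)
        (cx,cy),(a,b),t=cv2.minAreaRect((q*1000).astype(np.float32))
        if a<b:a,b,t=b,a,t+90
        out.append((round(r['conf'],2),np.round(r['position']),np.round([cx,cy,a,b],1),round(np.radians((t+90)%180-90),3)))
    return out
E
python3 - <<'E'
from h import *
for cam in("side","scene"):
    c=shot(cam)
    for n,z in(("weight",.05),("press_board",.048),("red_book",.034),("blue_book",.018),("weight_rest",.011),("board_rack",.004),("red_box",.01),("blue_box",.01),("glue_stick",.05)):
        print(cam,n,*rect(c,n,z),sep='\n   ')
E
```

```text
side
   weight
   (0.64, array([304., 254.]), array([456.4, -16.2,  94.4,  46.8]), np.float64(1.013))
side
   press_board
   (0.77, array([217., 243.]), array([288.8, 131.9,  81.3,  62.7]), np.float64(-0.438))
   (0.68, array([479., 334.]), array([ 626.7, -424.3,   86.2,   56.1]), np.float64(-0.44))
   (0.57, array([301., 264.]), array([439.3, -40.3,  89.8,  61.5]), np.float64(-0.016))
side
   red_book
   (0.78, array([304., 270.]), array([431.7, -58.6, 108.8,  61.5]), np.float64(-0.494))
side
   blue_book
   (0.81, array([299., 277.]), array([431.3, -60.3, 143.4,  83.5]), np.float64(-0.415))
side
   weight_rest
   (0.76, array([381., 264.]), array([ 618.6, -117.8,   84.3,   75.5]), np.float64(0.925))
   (0.46, array([258., 192.]), array([497.5, 328.8, 122.7,  95.7]), np.float64(-0.095))
side
   board_rack
   (0.72, array([340., 307.]), array([ 448.8, -178.4,  113.7,   28.3]), np.float64(0.949))
   (0.61, array([322., 214.]), array([622.5, 159.3, 123.8, 106. ]), np.float64(0.03))
   (0.15, array([300., 280.]), array([446.3, -30.7, 141.3,  85.4]), np.float64(-0.091))
side
   red_box
 
[... 655 characters left out ...]
 154.7,  84.5]), np.float64(-0.044))
scene
   red_book
   (0.68, array([314., 242.]), array([458.9, -21.2, 124.5,  76. ]), np.float64(-0.094))
scene
   blue_book
   (0.56, array([311., 250.]), array([457.6, -16.5, 159. ,  82.8]), np.float64(-0.124))
scene
   weight_rest
scene
   board_rack
   (0.7, array([345., 299.]), array([611. , 154.9, 148. ,  94.9]), np.float64(0.062))
scene
   red_box
   (0.85, array([448., 297.]), array([511.7, 339.1, 131.4,  84. ]), np.float64(-0.088))
scene
   blue_box
   (0.65, array([201., 229.]), array([ 520.6, -351.9,  101.1,   60.9]), np.float64(0.42))
scene
   glue_stick
   (0.71, array([262., 204.]), array([ 385.4, -237.8,  151.1,   29.8]), np.float64(0.646))
```

```bash
cat >> h.py <<'E'
def go(x,y,z,a=None):
    """shift (mm, tool axes) and spin to bring the TCP to x,y,z with the tool's x axis at world angle a (mod pi)"""
    s=observe(); M=R.from_quat(s['orientation']).as_matrix(); d=M.T@(np.array([x,y,z])-s['ee_pos'])*1000
    a0=np.arctan2(M[1,0],M[0,0]); sp=0 if a is None else (a0-a+np.pi/2)%np.pi-np.pi/2
    print('go',np.round(d,1),'spin',round(sp,3),'a0',round(a0,3),'q6',round(s['q'][5],2))
E
python3 - <<'E'
from h import *
c=shot("wrist");print(np.round(c['mount'],3),c['fx'],c['cx'],c['cy'])
print(np.round(c['c2w'],3))
print(w(shot("side"),[(420,200),(385,190),(465,210)],0))
go(.42,-.04,.26,0)
E
```

```text
[[ 0.     0.966  0.258  0.064]
 [ 1.    -0.001  0.001 -0.002]
 [ 0.001  0.258 -0.966 -0.142]
 [ 0.     0.     0.     1.   ]] 369.8398831242617 318.0493584299279 241.04338776576756
[[ 0.257 -0.934 -0.249  0.066]
 [ 0.966  0.249  0.067  0.498]
 [-0.001 -0.258  0.966  0.373]
 [ 0.     0.     0.     1.   ]]
[[ 0.90336988  0.05177346]
 [ 0.84886045  0.15160925]
 [ 0.97954417 -0.05798789]]
go [-416.1 -430.3  -28.7] spin -0.261 a0 2.881 q6 1.57
```

send_rows(moves=[{"x": -416,"y": -430,"z": -29,"spin": 2.88,"claw": 85},{"x": -416,"y": -430,"z": -29,"spin": 2.88,"claw": 85},{"x": -416,"y": -430,"z": -29,"spin": 2.88,"claw": 85},{"x": -416,"y": -430,"z": -29,"spin": 2.88,"claw": 85},{"x": -416,"y": -430,"z": -29,"spin": 2.88,"claw": 85},{"x": -416,"y": -430,"z": -29,"spin": 2.88,"claw": 85},{"x": -416,"y": -430,"z": -29,"spin": 2.88,"claw": 85},{"x": -416,"y": -430,"z": -29,"spin": 2.88,"claw": 85},{"x": -416,"y": -430,"z": -29,"spin": 2.88,"claw": 85},{"x": -416,"y": -430,"z": -29,"spin": 2.88,"claw": 85},{"x": -416,"y": -430,"z": -29,"spin": 2.88,"claw": 85},{"x": -416,"y": -430,"z": -29,"spin": 2.88,"claw": 85},{"x": -416,"y": -430,"z": -29,"spin": 2.88,"claw": 85},{"x": -416,"y": -430,"z": -29,"spin": 2.88,"claw": 85},{"x": -416,"y": -430,"z": -29,"spin": 2.88,"claw": 85},{"x": -416,"y": -430,"z": -29,"spin": 2.88,"claw": 85},{"x": -416,"y": -430,"z": -29,"spin": 2.88,"claw": 85},{"x": -416,"y": -430,"z": -29,"spin": 2.88,"claw": 85},{"x": -416,"y": -430,"z": -29,"spin": 2.88,"claw": 85},{"x": -416,"y": -430,"z": -29,"spin": 2.88,"claw": 85}])

```text
t: 3.2
ee_pos: [0.42, -0.0396, 0.2603]
orientation: [1.0, -0.003, 0.0, 0.0]
contact_force: [-0.5, 0.4, -0.5]
opening: 0.996
grip_force: 0.0
```

Run:
```python
from h import *
s=observe();print(s['t'],s['ee_pos'],s['orientation'],np.abs(s['qvel']).max())
c=shot("wrist");cv2.imwrite("pics/w1.png",c["image"][:,:,::-1])
for n,z in(("weight",.098),("press_board",.048),("red_book",.034),("blue_book",.018),("weight_rest",.011),("board_rack",.004),("red_box",.01),("blue_box",.01),("glue_stick",.09)):
        print(n,*rect(c,n,z),sep='\n   ')
```

```text
3.2 [ 0.41998743 -0.03964833  0.26034712] [ 9.99996714e-01 -2.56317118e-03  4.81844010e-05  1.21260920e-06] 0.5439576048422431
weight
   (0.94, array([313., 187.]), array([450.4, -37.6,  45.6,  44.4]), np.float64(-0.005))
press_board
   (0.84, array([127., 303.]), array([323.5, 156.5,  82.2,  48.2]), np.float64(-0.439))
   (0.82, array([190., 206.]), array([426.7,  80. ,  76.4,  48.4]), np.float64(0.119))
red_book
   (0.67, array([309., 139.]), array([486.5, -42.8,  64.3,  29.3]), np.float64(1.041))
blue_book
   (0.96, array([344., 164.]), array([444. , -36.1, 132.9,  67.6]), np.float64(-0.069))
   (0.54, array([285., 160.]), array([443.8, -34.2, 102. ,  61.2]), np.float64(-0.065))
weight_rest
   (0.91, array([389.,  15.]), array([ 597.5, -112.9,   77.5,   31.1]), np.float64(1.566))
board_rack
   (0.93, array([120.,  30.]), array([588.2, 151.1,  94.9,  56.6]), np.float64(1.566))
red_box
   (0.63, array([  2., 183.]), array([450.7, 290.2,  24.5,   3.1]), np.float64(-0.224))
blue_box
   (0.84, array([602., 140.]), array([ 486. , -334.2,  155.3,   87.6]), np.float64(0.109))
glue_stick
   (0.68, array([498., 209.]), array([ 431.5, -196.8,   63.3,   27.6]), np.float64(1.215))
```

View pics/w1.png

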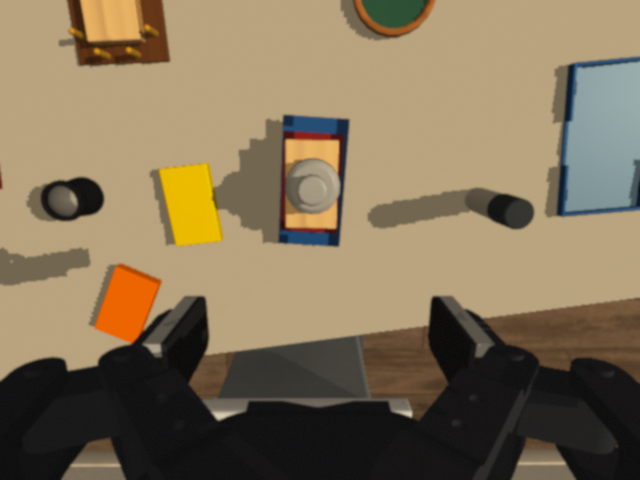

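The wrist view shows the weight's knob at (313,190) on the plywood board, with the red and blue books below it. The glue stick's cap is at (512,212), the rest at (395,0), the rack at (120,20) and the blue box at (605,140). The yellow board (190,205) and the orange one (127,303) are look-alikes. The real press board is the plain plywood one under the weight.

```bash
cat >> h.py <<'E'
def circ(c,name,z):
    out=[]
    for r in regions_of(c,name)[:2]:
        k=max(cv2.findContours(r['pixels'].astype(np.uint8),cv2.RETR_EXTERNAL,cv2.CHAIN_APPROX_NONE)[0],key=cv2.contourArea)[:,0]
        k=k[(k[:,0]>2)&(k[:,0]<637)&(k[:,1]>2)&(k[:,1]<477)]
        q=w(c,k,z)*1000; s=np.linalg.lstsq(np.c_[2*q,np.ones(len(q))],(q**2).sum(1),rcond=None)[0]
        out.append((round(r['conf'],2),np.round([s[0],s[1],2*np.sqrt(s[2]+s[0]**2+s[1]**2)],1)))
    return out
E
python3 - <<'E'
from h import *
c=shot("wrist")
print(circ(c,"weight",.074),circ(c,"weight_rest",.008))
g=cv2.medianBlur(cv2.cvtColor(c['image'],cv2.COLOR_RGB2GRAY),3)[150:225,270:355]
h=cv2.HoughCircles(g,cv2.HOUGH_GRADIENT,1,8,param1=60,param2=12,minRadius=10,maxRadius=32)
for x,y,r in h[0][:5]: print(x+270,y+150,r,w(c,(x+270,y+150),.098)*1000,w(c,(x+270,y+150),.074)*1000)
print('glue top',w(c,(512,212),.092))
I=c['image'][100:260,260:370];cv2.imwrite("pics/pile.png",cv2.resize(I,None,fx=5,fy=3.7*5/5,interpolation=cv2.INTER_CUBIC)[:,:,::-1]) if 0 else cv2.imwrite("pics/pile.png",cv2.resize(I,None,fx=3.7,fy=3.7,interpolation=cv2.INTER_CUBIC)[:,:,::-1])
E
```

```text
[(0.86, array([447.6, -37.2,  48.5])), (0.61, array([471.6, -36.1,  40.4]))] [(0.84, array([ 622.6, -114.1,   79.4]))]
312.5 188.5 28.0 [[448.76098851 -37.05962609]] [[445.84091918 -36.71776184]]
310.5 179.5 23.3 [[456.07025086 -35.4455445 ]] [[453.72727341 -34.97624284]]
321.5 188.5 22.4 [[448.77397596 -44.43726156]] [[445.85493203 -44.67788748]]
301.5 193.5 22.1 [[444.64292552 -28.00265501]] [[441.39772068 -26.94571114]]
319.5 180.5 24.6 [[455.27530104 -42.77931453]] [[452.86955952 -42.88903973]]
glue top [[ 0.42840474 -0.20652763]]
```

View pics/pile.png

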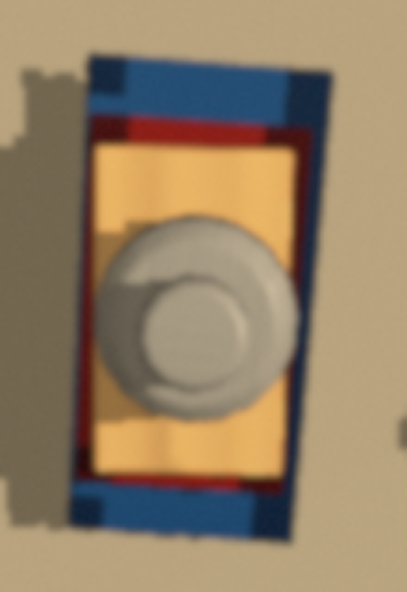

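send_rows(moves=[{"x": 28,"y": -2.5,"z": 40,"spin": 0,"claw": 60},{"x": 28,"y": -2.5,"z": 85,"spin": 0,"claw": 60},{"x": 28,"y": -2.5,"z": 125,"spin": 0,"claw": 60},{"x": 28,"y": -2.5,"z": 155,"spin": 0,"claw": 60},{"x": 28,"y": -2.5,"z": 173,"spin": 0,"claw": 60},{"x": 28,"y": -2.5,"z": 182,"spin": 0,"claw": 60},{"x": 28,"y": -2.5,"z": 182,"spin": 0,"claw": 60},{"x": 28,"y": -2.5,"z": 182,"spin": 0,"claw": 20},{"x": 28,"y": -2.5,"z": 182,"spin": 0,"claw": 20},{"x": 28,"y": -2.5,"z": 182,"spin": 0,"claw": 20},{"x": 28,"y": -2.5,"z": 182,"spin": 0,"claw": 20},{"x": 28,"y": -2.5,"z": 182,"spin": 0,"claw": 20}], grip_force=60)

```text
t: 5.05
ee_pos: [0.4489, -0.0367, 0.0794]
orientation: [1.0, 0.001, 0.001, -0.0]
contact_force: [-1.0, 4.2, 8.8]
opening: 0.269
grip_force: 58.4
```

send_rows(moves=[{"x": 0,"y": 0,"z": -3,"spin": 0,"claw": 20},{"x": 0,"y": 0,"z": -10,"spin": 0,"claw": 20},{"x": 0,"y": 0,"z": -20,"spin": 0,"claw": 20},{"x": 0,"y": 0,"z": -30,"spin": 0,"claw": 20},{"x": 0,"y": 0,"z": -30,"spin": 0,"claw": 20}])

```text
t: 5.55
ee_pos: [0.449, -0.0372, 0.11]
orientation: [1.0, 0.0, 0.001, 0.0]
contact_force: [0.9, -0.2, -5.3]
opening: 0.273
grip_force: 59.2
```

Run:
```python
from h import *
s=observe();print(s['ee_pos'],s['contact_force'],s['torque'],s['opening'],s['grip_force'])
c=shot("wrist");cv2.imwrite("pics/w2.png",c["image"][:,:,::-1])
print(circ(c,"weight_rest",.008),rect(c,"press_board",.048),rect(c,"blue_box",.01))
go(.6205,-.1155,.16)
```

```text
[ 0.44898016 -0.03723664  0.10999269] [ 0.92662019 -0.15356777 -5.25892922] [ 0.00670426 -0.06889598  0.03430133] 0.2734417438854258 59.17272432583559
[(0.56, array([ 619.6, -112.4,   74.5]))] [(0.9, array([127., 282.]), array([435.7,  72. ,  73.7,  48.1]), np.float64(0.125)), (0.59, array([ 32., 388.]), array([362. , 147.5,  70.7,  31.4]), np.float64(-1.037)), (0.56, array([314., 215.]), array([467.9, -36. ,  49.4,  42.9]), np.float64(1.548))] [(0.59, array([316., 287.]), array([408.7, -41.7,  91.9,  71.3]), np.float64(0.419))]
go [172.7  78.5 -52. ] spin 0 a0 0.001 q6 3.06
```

View pics/w2.png

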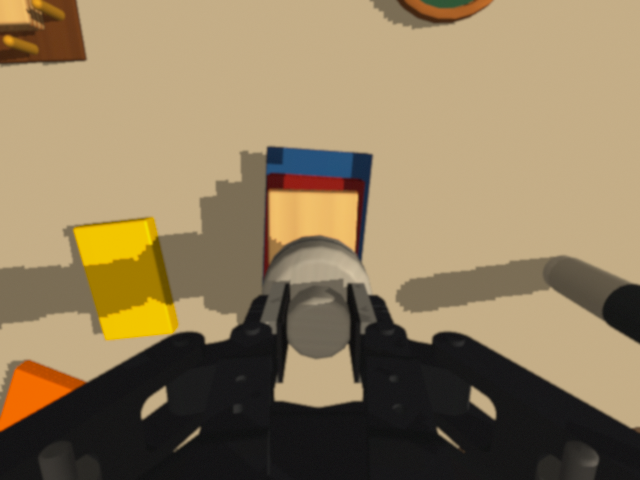

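The weight hangs upright in the grip (318,310), clear of the press board. The rest is only partly visible at the top (445,5), so I go halfway and measure it in full.

send_rows(moves=[{"x": 15,"y": 8,"z": -15,"spin": 0,"claw": 20},{"x": 45,"y": 22,"z": -30,"spin": 0,"claw": 20},{"x": 75,"y": 37,"z": -40,"spin": 0,"claw": 20},{"x": 92,"y": 47,"z": -40,"spin": 0,"claw": 20},{"x": 100,"y": 50,"z": -40,"spin": 0,"claw": 20},{"x": 100,"y": 50,"z": -40,"spin": 0,"claw": 20}])

```text
t: 6.35
ee_pos: [0.548, -0.0872, 0.1474]
orientation: [1.0, 0.0, -0.001, -0.0]
contact_force: [-0.2, 0.8, -5.1]
opening: 0.269
grip_force: 59.7
```

Run:
```python
from h import *
s=observe();print(s['ee_pos'],s['contact_force'],s['opening'])
c=shot("wrist");cv2.imwrite("pics/w3.png",c["image"][:,:,::-1])
print(circ(c,"weight_rest",.009))
m=cv2.inRange(cv2.cvtColor(c['image'],cv2.COLOR_RGB2HSV),(50,80,20),(90,255,160))
n,l,st,ce=cv2.connectedComponentsWithStats(m)
k=1+st[1:,4].argmax();ct=max(cv2.findContours((l==k).astype(np.uint8),0,1)[0],key=len)[:,0]
(x,y),r=cv2.minEnclosingCircle((w(c,ct,.006)*1000).astype(np.float32));print(x,y,2*r,st[k])
go(x/1000,y/1000,.04)
```

```text
[ 0.54804269 -0.08715894  0.14738571] [-0.19064989  0.75484851 -5.11299576] 0.2692404992625825
[(0.69, array([ 389. , -236. ,   25.9])), (0.67, array([ 623.7, -114.6,   78.8]))]
624.298828125 -114.43668365478516 63.75371551513672 [ 310   80   86   91 6155]
go [ 77.4  27.9 107.6] spin 0 a0 0.001 q6 2.98
```

send_rows(moves=[{"x": 20,"y": 7,"z": 0,"spin": 0,"claw": 20},{"x": 50,"y": 18,"z": 10,"spin": 0,"claw": 20},{"x": 70,"y": 25,"z": 35,"spin": 0,"claw": 20},{"x": 76,"y": 27.5,"z": 65,"spin": 0,"claw": 20},{"x": 76,"y": 27.5,"z": 88,"spin": 0,"claw": 20},{"x": 76,"y": 27.5,"z": 100,"spin": 0,"claw": 20},{"x": 76,"y": 27.5,"z": 103,"spin": 0,"claw": 20},{"x": 76,"y": 27.5,"z": 103,"spin": 0,"claw": 20}])

```text
t: 7.25
ee_pos: [0.6239, -0.1142, 0.046]
orientation: [1.0, 0.001, 0.0, 0.0]
contact_force: [0.8, 0.3, -4.1]
opening: 0.271
grip_force: 59.7
```

send_rows(moves=[{"x": 0,"y": 0,"z": 4,"spin": 0,"claw": 20},{"x": 0,"y": 0,"z": 6,"spin": 0,"claw": 20},{"x": 0,"y": 0,"z": 7.5,"spin": 0,"claw": 20},{"x": 0,"y": 0,"z": 8.3,"spin": 0,"claw": 20},{"x": 0,"y": 0,"z": 8.3,"spin": 0,"claw": 20}])

```text
t: 7.75
ee_pos: [0.6244, -0.1145, 0.0375]
orientation: [1.0, 0.0, 0.0, 0.0]
contact_force: [-1.1, 2.0, -0.7]
opening: 0.272
grip_force: 60.3
```

send_rows(moves=[{"x": 0,"y": 0,"z": 0.5,"spin": 0,"claw": 20},{"x": 0,"y": 0,"z": 0.5,"spin": 0,"claw": 35},{"x": 0,"y": 0,"z": 0.5,"spin": 0,"claw": 55},{"x": 0,"y": 0,"z": 0.5,"spin": 0,"claw": 55},{"x": 0,"y": 0,"z": 0.5,"spin": 0,"claw": 55},{"x": 0,"y": 0,"z": -10,"spin": 0,"claw": 55},{"x": 0,"y": 0,"z": -40,"spin": 0,"claw": 55},{"x": 0,"y": 0,"z": -80,"spin": 0,"claw": 85},{"x": 0,"y": 0,"z": -130,"spin": 0,"claw": 85}])

```text
t: 8.65
ee_pos: [0.623, -0.1143, 0.168]
orientation: [1.0, 0.0, -0.001, -0.0]
contact_force: [1.0, 0.1, -0.6]
opening: 0.952
grip_force: 0.0
```

Run:
```python
from h import *
s=observe();print(s['ee_pos'],s['contact_force'],s['opening'])
c=shot("side");cv2.imwrite("pics/s3.png",cv2.resize(c["image"][180:340,220:460],None,fx=3,fy=3)[:,:,::-1])
go(.445,-.036,.2)
```

```text
[ 0.62299213 -0.11432763  0.16803927] [ 0.99134802  0.07628267 -0.55044644] 0.952266456593367
go [-180.7  -79.   -23.9] spin 0 a0 0.001 q6 2.96
```

View pics/s3.png

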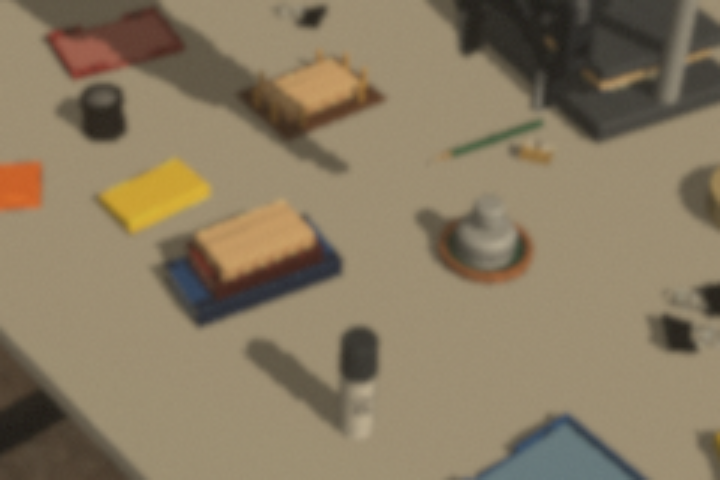

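The weight stands in its rest (crop 487,235), and the board and books are undisturbed at (262,245). Next I half-turn the tool for the left-hand side and look at the board.

send_rows(moves=[{"x": -178,"y": -78,"z": -35,"spin": -3.08,"claw": 85},{"x": -178,"y": -78,"z": -35,"spin": -3.08,"claw": 85},{"x": -178,"y": -78,"z": -35,"spin": -3.08,"claw": 85},{"x": -178,"y": -78,"z": -35,"spin": -3.08,"claw": 85},{"x": -178,"y": -78,"z": -35,"spin": -3.08,"claw": 85},{"x": -178,"y": -78,"z": -35,"spin": -3.08,"claw": 85},{"x": -178,"y": -78,"z": -35,"spin": -3.08,"claw": 85},{"x": -178,"y": -78,"z": -35,"spin": -3.08,"claw": 85},{"x": -178,"y": -78,"z": -35,"spin": -3.08,"claw": 85},{"x": -178,"y": -78,"z": -35,"spin": -3.08,"claw": 85},{"x": -178,"y": -78,"z": -35,"spin": -3.08,"claw": 85},{"x": -178,"y": -78,"z": -35,"spin": -3.08,"claw": 85},{"x": -178,"y": -78,"z": -35,"spin": -3.08,"claw": 85},{"x": -178,"y": -78,"z": -35,"spin": -3.08,"claw": 85},{"x": -178,"y": -78,"z": -35,"spin": -3.08,"claw": 85},{"x": -178,"y": -78,"z": -35,"spin": -3.08,"claw": 85},{"x": -178,"y": -78,"z": -35,"spin": -3.08,"claw": 85},{"x": -178,"y": -78,"z": -35,"spin": -3.08,"claw": 85},{"x": -178,"y": -78,"z": -35,"spin": -3.08,"claw": 85},{"x": -178,"y": -78,"z": -35,"spin": -3.08,"claw": 85}])

```text
t: 10.7
ee_pos: [0.4461, -0.0367, 0.2028]
orientation: [0.067, 0.998, -0.0, 0.0]
contact_force: [-0.4, 0.0, 0.5]
opening: 0.994
grip_force: 0.0
```

Run:
```python
from h import *
s=observe();print(s['t'],s['ee_pos'],s['q'],s['opening'])
c=shot("wrist");cv2.imwrite("pics/w4.png",c["image"][:,:,::-1])
for n,z in(("press_board",.048),("red_book",.034),("blue_book",.018),("board_rack",.004),("board_rack",.018)): print(n,*rect(c,n,z),sep='\n  ')
go(.445,-.037,.2,-.03)
```

```text
10.7 [ 0.44605619 -0.03666834  0.20280969] [-8.19935345e-02  1.12315212e-01 -2.27090957e-01  1.23050388e+00
 -3.92693925e-05  5.26281949e-02] 0.9940063875205243
press_board
  (0.86, array([461., 168.]), array([416.9,  79.9,  75.5,  47.6]), np.float64(0.114))
  (0.57, array([327., 223.]), array([445.2, -34.8,  84.8,  50.2]), np.float64(-0.028))
red_book
  (0.72, array([332., 170.]), array([445.2, -33.6,  98.9,  57.8]), np.float64(-0.058))
  (0.42, array([267., 388.]), array([ 601.7, -111.2,   51.9,   43.1]), np.float64(-1.547))
blue_book
  (0.64, array([314., 159.]), array([444.4, -36.1, 132.8,  66.9]), np.float64(-0.072))
board_rack
  (0.8, array([536., 326.]), array([602.4, 153.3,  96.6,  86. ]), np.float64(-1.548))
board_rack
  (0.8, array([536., 326.]), array([593.4, 145.7,  92.6,  82.4]), np.float64(-1.548))
go [ 0.9 -0.5  2.3] spin -0.115 a0 2.997 q6 0.06
```

View pics/w4.png

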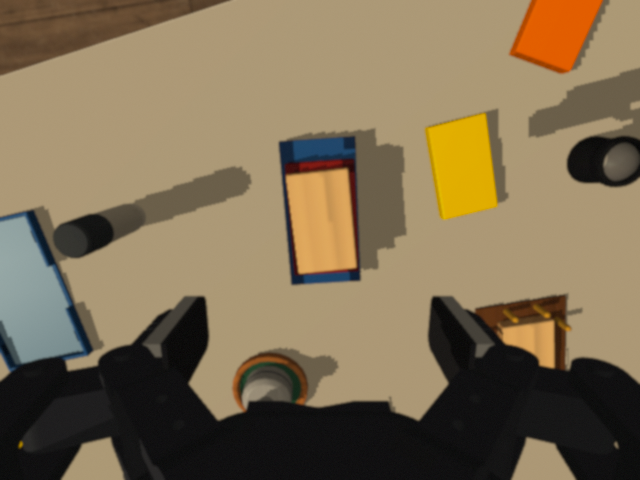

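The board's outline (320,220) measures 84.8 x 50.2 mm at the height of the pile, which matches the press board. The yellow one (461,168) lies on the table. I go in at the middle of its long sides.

send_rows(moves=[{"x": 1,"y": 1.5,"z": 40,"spin": -0.117,"claw": 85},{"x": 1,"y": 1.5,"z": 85,"spin": -0.117,"claw": 85},{"x": 1,"y": 1.5,"z": 120,"spin": -0.117,"claw": 85},{"x": 1,"y": 1.5,"z": 145,"spin": -0.117,"claw": 85},{"x": 1,"y": 1.5,"z": 157,"spin": -0.117,"claw": 85},{"x": 1,"y": 1.5,"z": 157,"spin": -0.117,"claw": 70},{"x": 1,"y": 1.5,"z": 157,"spin": -0.117,"claw": 70}])

```text
t: 11.7
ee_pos: [0.4454, -0.035, 0.0455]
orientation: [0.013, 1.0, -0.0, 0.0]
contact_force: [0.4, 0.3, 0.5]
opening: 0.815
grip_force: 0.0
```

Run:
```python
from h import *
s=observe();print(s['ee_pos'],s['opening'],s['contact_force'])
go(.445,-.035,.0355,-.028)
```

```text
[ 0.44539455 -0.03503771  0.04550137] 0.8151745025015448 [0.3558066  0.33223279 0.51537354]
go [ 0.4  0.  10. ] spin 0.003 a0 3.116 q6 -0.05
```

send_rows(moves=[{"x": 0,"y": 0,"z": 5,"spin": 0,"claw": 70},{"x": 0,"y": 0,"z": 9,"spin": 0,"claw": 65},{"x": 0,"y": 0,"z": 9.5,"spin": 0,"claw": 58},{"x": 0,"y": 0,"z": 9.5,"spin": 0,"claw": 45},{"x": 0,"y": 0,"z": 9.5,"spin": 0,"claw": 45},{"x": 0,"y": 0,"z": 9.5,"spin": 0,"claw": 45}], grip_force=40)

```text
t: 12.3
ee_pos: [0.4452, -0.035, 0.0358]
orientation: [0.012, 1.0, -0.0, 0.0]
contact_force: [-2.4, -0.4, 6.3]
opening: 0.569
grip_force: 41.9
```

send_rows(moves=[{"x": 0,"y": 0,"z": -2,"spin": 0,"claw": 45},{"x": 0,"y": 0,"z": -8,"spin": 0,"claw": 45},{"x": 0,"y": 0,"z": -20,"spin": 0,"claw": 45},{"x": -5,"y": 4,"z": -45,"spin": 0,"claw": 45},{"x": -25,"y": 22,"z": -75,"spin": 0,"claw": 45},{"x": -53,"y": 46,"z": -105,"spin": 0,"claw": 45},{"x": -82,"y": 70,"z": -135,"spin": 0,"claw": 45},{"x": -111,"y": 95,"z": -165,"spin": 0,"claw": 45},{"x": -140,"y": 120,"z": -190,"spin": 0,"claw": 45},{"x": -168,"y": 145,"z": -205,"spin": 0,"claw": 45},{"x": -195,"y": 168,"z": -214,"spin": 0,"claw": 45},{"x": -212,"y": 183,"z": -214,"spin": 0,"claw": 45},{"x": -220,"y": 190,"z": -214,"spin": 0,"claw": 45},{"x": -220,"y": 190,"z": -214,"spin": 0,"claw": 45}])

```text
t: 13.7
ee_pos: [0.6701, 0.1506, 0.2487]
orientation: [0.011, 1.0, -0.0, -0.0]
contact_force: [0.0, -0.5, -1.5]
opening: 0.571
grip_force: 41.6
```

Run:
```python
from h import *
s=observe();print(s['t'],s['ee_pos'],s['orientation'],s['opening'],s['contact_force'])
c=shot("wrist");cv2.imwrite("pics/w5.png",c["image"][:,:,::-1])
for n,z in(("board_rack",.004),("board_rack",.018),("press_board",.23),("red_box",.01)): print(n,*rect(c,n,z),sep='\n  ')
```

```text
13.7 [0.67013279 0.15062992 0.24870146] [ 1.14034516e-02  9.99934874e-01 -6.89375134e-05 -4.52561267e-04] 0.571203879362648 [ 0.01590356 -0.48330323 -1.45784143]
board_rack
board_rack
press_board
  (0.76, array([323., 301.]), array([683.5, 148.5, 103.2,  61. ]), np.float64(-0.023))
red_box
  (0.55, array([511.,  46.]), array([522.6, 330.4,  82.3,  82.2]), np.float64(-0.096))
  (0.37, array([ 82., 176.]), array([ 624.6, -107.2,   78.1,   76. ]), np.float64(-0.055))
```

View pics/w5.png

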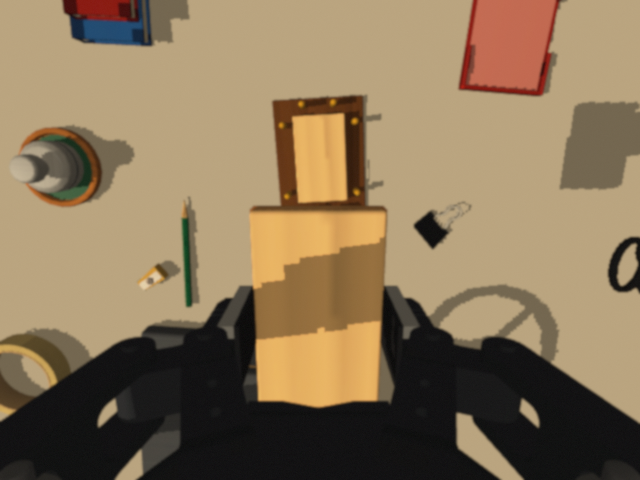

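The board is held squarely (320,300). The rack shows ahead of it: spare board at (322,157), pin tops at (301,104), (333,102), (282,126), (355,121), (286,196) and (358,191). I fit the rack's pose to them.

Run:
```python
from h import *
c=shot("wrist");s=observe()
P=np.array([(301,104),(333,102),(282,126),(355,121),(286,196),(358,191)],float)
hsv=cv2.cvtColor(c['image'],cv2.COLOR_RGB2HSV)
m=cv2.inRange(hsv,(18,150,110),(32,255,255))
Q=[]
for x,y in P.astype(int):
    ys,xs=np.nonzero(m[y-6:y+7,x-6:x+7]); Q.append((x-6+xs.mean(),y-6+ys.mean()) if len(xs) else (x,y))
print(np.round(Q,1))
W=w(c,Q,.0245)*1000; print(np.round(W,1))
# rack-frame points; image right = +y world, up = -x
B=np.array([(-52,-15),(-52,15),(-34,-35),(-34,35),(34,-35),(34,35)],float)
from scipy.optimize import least_squares
f=lambda p:((B@np.array([[np.cos(p[2]),np.sin(p[2])],[-np.sin(p[2]),np.cos(p[2])]])+p[:2]-W).ravel())
r=least_squares(f,[600,150,0]);print(np.round(r.x,3),np.round(r.fun,1))
b=cv2.inRange(hsv[105:205,285:355],(12,60,150),(22,200,255));k=max(cv2.findContours(b,0,1)[0],key=len)[:,0]+[285,105]
(cx,cy),d,t=cv2.minAreaRect((w(c,k,.018)*1000).astype(np.float32));print(cx,cy,d,t)
# held board, near edge corners seen ~ z of its top
tz=s['ee_pos'][2]; print(w(c,[(251,208),(385,208),(257,400),(379,400)],tz+.012)*1000)
go(r.x[0]/1000,r.x[1]/1000,.10,r.x[2])
```

```text
[[302.6 104.6]
 [334.1 102.9]
 [282.9 125.7]
 [355.3 121.3]
 [288.2 196. ]
 [357.3 191.8]]
[[570.  135.1]
 [569.3 164.5]
 [588.4 115.7]
 [586.1 184.4]
 [655.3 117.7]
 [652.8 186.5]]
[6.20971e+02 1.51190e+02 3.10000e-02] [-0.5 -0.5 -0.7  0.1 -0.4 -0.5 -0.2  0.7  0.7 -0.5  1.1  0.7]
620.97705078125 151.45816040039062 (83.97203826904297, 50.00457763671875) 1.9653428792953491
[[626.38779751 124.53089694]
 [627.51767379 171.98681082]
 [705.85308977 121.37427458]
 [707.02793887 171.33919429]]
go [ 48.4   0.8 150.1] spin -0.055 a0 3.117 q6 0.24
```

send_rows(moves=[{"x": 12,"y": 0,"z": 15,"spin": -0.02,"claw": 45},{"x": 30,"y": 0.5,"z": 45,"spin": -0.04,"claw": 45},{"x": 43,"y": 1,"z": 80,"spin": -0.058,"claw": 45},{"x": 48.5,"y": 1,"z": 115,"spin": -0.058,"claw": 45},{"x": 48.5,"y": 1,"z": 150,"spin": -0.058,"claw": 45},{"x": 48.5,"y": 1,"z": 178,"spin": -0.058,"claw": 45},{"x": 48.5,"y": 1,"z": 194,"spin": -0.058,"claw": 45},{"x": 48.5,"y": 1,"z": 198,"spin": -0.058,"claw": 45},{"x": 48.5,"y": 1,"z": 198,"spin": -0.058,"claw": 45}])

```text
t: 14.9
ee_pos: [0.6209, 0.1516, 0.0518]
orientation: [-0.017, 1.0, -0.0, -0.0]
contact_force: [-0.6, -0.1, -0.3]
opening: 0.572
grip_force: 41.6
```

Run:
```python
from h import *
s=observe();print(s['t'],s['ee_pos'],s['opening'],s['contact_force'])
go(.621,.1513,.0198,.033)
```

```text
14.9 [0.62093645 0.15158149 0.05176261] 0.572150713784782 [-0.55471943 -0.12772073 -0.30748489]
go [-0.1 -0.3 32. ] spin 0.001 a0 -3.108 q6 0.21
```

send_rows(moves=[{"x": 0,"y": 0,"z": 8,"spin": 0,"claw": 45},{"x": 0,"y": 0,"z": 17,"spin": 0,"claw": 45},{"x": 0,"y": 0,"z": 24,"spin": 0,"claw": 45},{"x": 0,"y": 0,"z": 28,"spin": 0,"claw": 45},{"x": 0,"y": 0,"z": 30,"spin": 0,"claw": 45},{"x": 0,"y": 0,"z": 31.3,"spin": 0,"claw": 45},{"x": 0,"y": 0,"z": 31.3,"spin": 0,"claw": 45}])

```text
t: 15.6
ee_pos: [0.6213, 0.1519, 0.0202]
orientation: [-0.017, 1.0, 0.0, 0.0]
contact_force: [-0.1, 0.4, -0.4]
opening: 0.574
grip_force: 41.6
```

send_rows(moves=[{"x": 0,"y": 0,"z": 0.4,"spin": 0,"claw": 45},{"x": 0,"y": 0,"z": 0.8,"spin": 0,"claw": 45},{"x": 0,"y": 0,"z": 0.8,"spin": 0,"claw": 45}])

```text
t: 15.9
ee_pos: [0.6214, 0.1519, 0.0198]
orientation: [-0.017, 1.0, 0.0, 0.0]
contact_force: [-0.9, 0.1, 3.8]
opening: 0.566
grip_force: 42.0
```

send_rows(moves=[{"x": 0,"y": 0,"z": 0.8,"spin": 0,"claw": 55},{"x": 0,"y": 0,"z": 0.8,"spin": 0,"claw": 65},{"x": 0,"y": 0,"z": 0.8,"spin": 0,"claw": 65},{"x": 0,"y": 0,"z": -5,"spin": 0,"claw": 65},{"x": 0,"y": 0,"z": -25,"spin": 0,"claw": 65},{"x": 0,"y": 0,"z": -60,"spin": 0,"claw": 85},{"x": 10,"y": -10,"z": -100,"spin": 0,"claw": 85},{"x": 40,"y": -40,"z": -130,"spin": 0.092,"claw": 85},{"x": 75,"y": -74,"z": -140,"spin": 0.092,"claw": 85},{"x": 110,"y": -108,"z": -140,"spin": 0.092,"claw": 85},{"x": 145,"y": -143,"z": -140,"spin": 0.092,"claw": 85},{"x": 170,"y": -168,"z": -140,"spin": 0.092,"claw": 85},{"x": 182,"y": -180,"z": -140,"spin": 0.092,"claw": 85},{"x": 182,"y": -180,"z": -140,"spin": 0.092,"claw": 85}])

```text
t: 17.3
ee_pos: [0.4447, -0.0354, 0.1601]
orientation: [0.03, 1.0, -0.0, 0.0]
contact_force: [-0.1, 0.1, -0.6]
opening: 0.996
grip_force: 0.0
```

Run:
```python
from h import *
s=observe();print(s['t'],s['ee_pos'],s['opening'])
c=shot("side");cv2.imwrite("pics/s6.png",cv2.resize(c["image"][170:300,220:420],None,fx=4,fy=4)[:,:,::-1])
c=shot("wrist")
for n,z in(("red_book",.034),("blue_book",.018),("blue_box",.01)): print(n,*rect(c,n,z),sep='\n  ')
```

```text
17.3 [ 0.44471726 -0.03535473  0.16009564] 0.9956551745409282
red_book
  (0.65, array([323., 228.]), array([445.4, -33.6,  98. ,  58.7]), np.float64(-0.072))
  (0.43, array([ 50., 227.]), array([ 429.3, -229.5,   96.9,   33.6]), np.float64(-1.314))
blue_book
  (0.83, array([316., 161.]), array([444.3, -35.3, 131.3,  65.6]), np.float64(-0.07))
  (0.66, array([234., 403.]), array([ 602.5, -118.4,   50. ,   21.3]), np.float64(-1.109))
blue_box
  (0.64, array([ 15., 324.]), array([ 511.6, -294. ,  117.1,   41.8]), np.float64(-0.278))
```

View pics/s6.png

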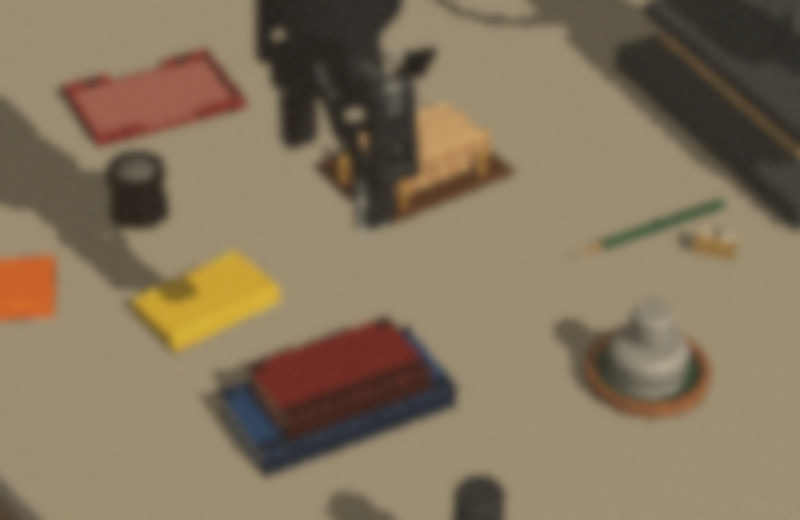

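The press board lies on the spare board inside the pins (crop 440,135), and the red book is now on top of the blue one at (345,375).

send_rows(moves=[{"x": -0.6,"y": 1.8,"z": 40,"spin": 0.006,"claw": 85},{"x": -0.6,"y": 1.8,"z": 80,"spin": 0.006,"claw": 85},{"x": -0.6,"y": 1.8,"z": 110,"spin": 0.006,"claw": 85},{"x": -0.6,"y": 1.8,"z": 127,"spin": 0.006,"claw": 80},{"x": -0.6,"y": 1.8,"z": 136,"spin": 0.006,"claw": 75},{"x": -0.6,"y": 1.8,"z": 140,"spin": 0.006,"claw": 70},{"x": -0.6,"y": 1.8,"z": 140,"spin": 0.006,"claw": 66},{"x": -0.6,"y": 1.8,"z": 140,"spin": 0.006,"claw": 52},{"x": -0.6,"y": 1.8,"z": 140,"spin": 0.006,"claw": 52},{"x": -0.6,"y": 1.8,"z": 140,"spin": 0.006,"claw": 52},{"x": -0.6,"y": 1.8,"z": 140,"spin": 0.006,"claw": 52}], grip_force=45)

```text
t: 18.65
ee_pos: [0.447, -0.0324, 0.0204]
orientation: [0.032, 0.999, 0.0, 0.001]
contact_force: [-2.0, 1.7, 7.2]
opening: 0.665
grip_force: 48.7
```

send_rows(moves=[{"x": 0,"y": 0,"z": -2,"spin": 0,"claw": 52},{"x": 0,"y": 0,"z": -8,"spin": 0,"claw": 52},{"x": 0,"y": 0,"z": -22,"spin": 0,"claw": 52},{"x": 0,"y": 0,"z": -45,"spin": 0,"claw": 52},{"x": 0,"y": 5,"z": -80,"spin": 0,"claw": 52},{"x": -3,"y": 18,"z": -115,"spin": 0,"claw": 52},{"x": -10,"y": 45,"z": -145,"spin": 0,"claw": 52},{"x": -18,"y": 80,"z": -170,"spin": 0,"claw": 52},{"x": -28,"y": 120,"z": -190,"spin": 0,"claw": 52},{"x": -38,"y": 160,"z": -205,"spin": 0,"claw": 52},{"x": -48,"y": 200,"z": -215,"spin": 0,"claw": 52},{"x": -58,"y": 240,"z": -225,"spin": 0,"claw": 52},{"x": -68,"y": 280,"z": -230,"spin": 0,"claw": 52},{"x": -78,"y": 318,"z": -230,"spin": 0,"claw": 52},{"x": -85,"y": 348,"z": -230,"spin": 0,"claw": 52},{"x": -89,"y": 364,"z": -230,"spin": 0,"claw": 52},{"x": -90,"y": 368,"z": -230,"spin": 0,"claw": 52},{"x": -90,"y": 368,"z": -230,"spin": 0,"claw": 52}])

```text
t: 20.45
ee_pos: [0.5593, 0.3291, 0.2494]
orientation: [0.032, 0.999, -0.0, -0.0]
contact_force: [-0.2, 0.4, -1.6]
opening: 0.662
grip_force: 48.2
```

Run:
```python
from h import *
s=observe();print(s['t'],s['ee_pos'],s['orientation'],s['opening'],s['contact_force'])
c=shot("wrist");cv2.imwrite("pics/w7.png",c["image"][:,:,::-1])
for n,z in(("red_box",.01),("red_box",.003),("red_book",.265)): print(n,*rect(c,n,z),sep='\n  ')
```

```text
20.45 [0.55932541 0.32907758 0.24942584] [ 3.16546618e-02  9.99498854e-01 -1.25802802e-04 -8.40179787e-05] 0.6619073577611254 [-0.21887574  0.40462535 -1.63128175]
red_box
  (0.86, array([324., 134.]), array([489.2, 336.6,  92.5,  80.3]), np.float64(-0.099))
red_box
  (0.86, array([324., 134.]), array([489.1, 336.7,  94.2,  81.8]), np.float64(-0.099))
red_book
  (0.76, array([318., 291.]), array([552.3, 327.9,  88.7,  56.4]), np.float64(-0.065))
```

View pics/w7.png

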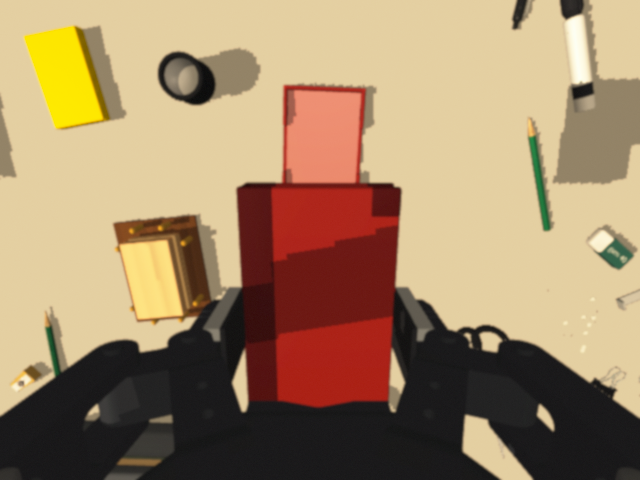

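The book is held squarely (320,290), and only the near part of the red box (324,134) is visible. I back off 45 mm to see the whole box. The rack at (160,268) shows the press board inside its pins.

send_rows(moves=[{"x": -15,"y": 0,"z": 0,"spin": 0,"claw": 52},{"x": -35,"y": 0,"z": 0,"spin": 0,"claw": 52},{"x": -45,"y": 0,"z": 0,"spin": 0,"claw": 52},{"x": -45,"y": 0,"z": 0,"spin": 0,"claw": 52}])

```text
t: 21.05
ee_pos: [0.6052, 0.3251, 0.2491]
orientation: [0.033, 0.999, -0.0, -0.0]
contact_force: [0.1, 0.1, -1.4]
opening: 0.664
grip_force: 48.1
```

Run:
```python
from h import *
s=observe();print(s['t'],s['ee_pos'],s['opening'])
c=shot("wrist")
print(*rect(c,"red_box",.01),sep='\n  ')
m=cv2.inRange(cv2.cvtColor(c['image'],cv2.COLOR_RGB2HSV),(0,70,200),(10,150,255))
k=max(cv2.findContours(m,0,1)[0],key=cv2.contourArea)[:,0]
print('floor',cv2.minAreaRect((w(c,k,.003)*1000).astype(np.float32)),k.min(0),k.max(0))
print('book edge',w(c,[(238,185),(400,187)],s['ee_pos'][2]+.0136)*1000)
go(.5029,.3353,.05,-.099)
```

```text
21.05 [0.60521095 0.32511487 0.24910475] 0.6636086748952029
(0.65, array([323.,  97.]), array([502.8, 334.8, 120.7,  81.1]), np.float64(-0.101))
floor ((501.8334045410156, 334.41766357421875), (71.27139282226562, 110.61376190185547), 84.00660705566406) [287  39] [362 159]
book edge [[553.0152061  299.03484324]
 [557.31623218 354.71473988]]
go [101.7   3.1 199.6] spin 0.034 a0 3.077 q6 0.56
```

send_rows(moves=[{"x": 15,"y": 0.5,"z": 15,"spin": 0.01,"claw": 52},{"x": 45,"y": 1,"z": 45,"spin": 0.02,"claw": 52},{"x": 78,"y": 2,"z": 80,"spin": 0.035,"claw": 52},{"x": 97,"y": 2.6,"z": 115,"spin": 0.035,"claw": 52},{"x": 102,"y": 2.6,"z": 150,"spin": 0.035,"claw": 52},{"x": 102,"y": 2.6,"z": 180,"spin": 0.035,"claw": 52},{"x": 102,"y": 2.6,"z": 200,"spin": 0.035,"claw": 52},{"x": 102,"y": 2.6,"z": 210,"spin": 0.035,"claw": 52},{"x": 102,"y": 2.6,"z": 214,"spin": 0.035,"claw": 52},{"x": 102,"y": 2.6,"z": 214,"spin": 0.035,"claw": 52}])

```text
t: 22.15
ee_pos: [0.5028, 0.3353, 0.036]
orientation: [0.049, 0.999, 0.0, 0.0]
contact_force: [-0.1, 0.5, -0.9]
opening: 0.661
grip_force: 48.2
```

Run:
```python
from h import *
s=observe();print(s['t'],s['ee_pos'],s['opening'],s['contact_force'])
go(.5033,.3348,.0054,-.1)
```

```text
22.15 [0.50275526 0.33532893 0.03596154] 0.6605889968548947 [-0.09124982  0.53682623 -0.9407867 ]
go [-0.6 -0.5 30.6] spin 0.001 a0 3.043 q6 0.69
```

send_rows(moves=[{"x": -0.5,"y": -0.5,"z": 8,"spin": 0,"claw": 52},{"x": -0.5,"y": -0.5,"z": 17,"spin": 0,"claw": 52},{"x": -0.5,"y": -0.5,"z": 24,"spin": 0,"claw": 52},{"x": -0.5,"y": -0.5,"z": 28,"spin": 0,"claw": 52},{"x": -0.5,"y": -0.5,"z": 30,"spin": 0,"claw": 52},{"x": -0.5,"y": -0.5,"z": 31,"spin": 0,"claw": 52},{"x": -0.5,"y": -0.5,"z": 31,"spin": 0,"claw": 52}])

```text
t: 22.85
ee_pos: [0.5029, 0.3345, 0.0054]
orientation: [0.049, 0.999, -0.0, -0.0]
contact_force: [-8.6, -6.8, 20.1]
opening: 0.666
grip_force: 50.3
```

send_rows(moves=[{"x": 0,"y": 0,"z": -0.6,"spin": 0,"claw": 52},{"x": 0,"y": 0,"z": -0.6,"spin": 0,"claw": 52}])

```text
t: 23.05
ee_pos: [0.5033, 0.3348, 0.0054]
orientation: [0.049, 0.999, 0.0, 0.0]
contact_force: [-3.6, -0.6, 7.6]
opening: 0.663
grip_force: 49.2
```

Run:
```python
from h import *
s=observe();print(s['t'],s['ee_pos'],s['opening'],s['contact_force'],s['torque'])
c=shot("wrist");cv2.imwrite("pics/w8.png",c["image"][:,:,::-1])
c=shot("side")
```

```text
23.05 [0.50327662 0.33477321 0.0054235 ] 0.6630365414373853 [-3.59399887 -0.57511471  7.62800184] [-0.40624118  0.63207536  0.01186687]
```

View pics/w8.png

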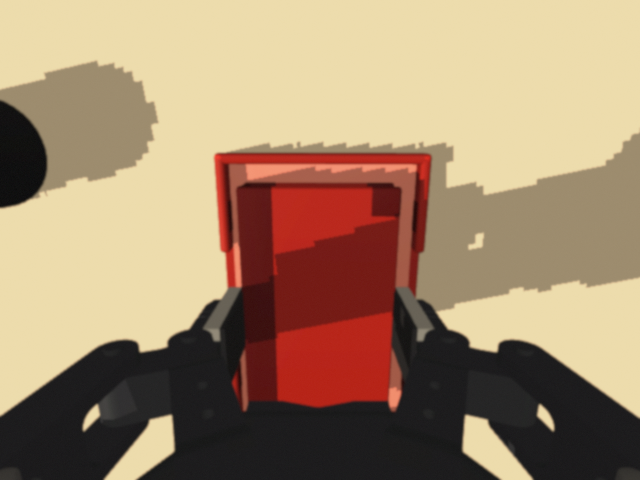

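The red book sits inside the box with a gap all round (book near edge at row 185, box wall at row 158). I release it and go to the blue book.

send_rows(moves=[{"x": 0,"y": 0,"z": -0.3,"spin": 0,"claw": 62},{"x": 0,"y": 0,"z": -0.3,"spin": 0,"claw": 72},{"x": 0,"y": 0,"z": -0.3,"spin": 0,"claw": 72},{"x": 0,"y": 0,"z": -8,"spin": 0,"claw": 72},{"x": 0,"y": 0,"z": -25,"spin": 0,"claw": 72},{"x": 0,"y": 0,"z": -60,"spin": 0,"claw": 85},{"x": 0,"y": -10,"z": -100,"spin": 0,"claw": 85},{"x": 2,"y": -45,"z": -130,"spin": -0.029,"claw": 85},{"x": 5,"y": -90,"z": -140,"spin": -0.029,"claw": 85},{"x": 8,"y": -135,"z": -140,"spin": -0.029,"claw": 85},{"x": 11,"y": -180,"z": -140,"spin": -0.029,"claw": 85},{"x": 14,"y": -225,"z": -140,"spin": -0.029,"claw": 85},{"x": 17,"y": -270,"z": -140,"spin": -0.029,"claw": 85},{"x": 19,"y": -315,"z": -140,"spin": -0.029,"claw": 85},{"x": 21,"y": -350,"z": -140,"spin": -0.029,"claw": 85},{"x": 22,"y": -370,"z": -140,"spin": -0.029,"claw": 85},{"x": 22,"y": -374,"z": -140,"spin": -0.029,"claw": 85},{"x": 22,"y": -374,"z": -140,"spin": -0.029,"claw": 85}])

```text
t: 24.95
ee_pos: [0.4445, -0.0355, 0.1454]
orientation: [0.036, 0.999, 0.0, 0.0]
contact_force: [-0.6, 0.4, -0.1]
opening: 0.998
grip_force: 0.0
```

Run:
```python
from h import *
s=observe();print(s['t'],s['ee_pos'],s['opening'],s['contact_force'])
c=shot("wrist");r=rect(c,"blue_book",.018);print(*r,sep='\n  ')
x,y=r[0][2][:2]/1000
go(x,y,.003,r[0][3])
```

```text
24.95 [ 0.44451846 -0.03549016  0.14540128] 0.9981917437157591 [-0.60102652  0.409827   -0.05906795]
(0.7, array([323., 225.]), array([444.1, -35.5, 130.2,  66.2]), np.float64(-0.069))
go [  0.5  -1.  142.2] spin -0.0 a0 3.072 q6 -0.01
```

send_rows(moves=[{"x": 0.4,"y": -0.3,"z": 40,"spin": 0,"claw": 85},{"x": 0.4,"y": -0.3,"z": 80,"spin": 0,"claw": 85},{"x": 0.4,"y": -0.3,"z": 110,"spin": 0,"claw": 85},{"x": 0.4,"y": -0.3,"z": 130,"spin": 0,"claw": 85},{"x": 0.4,"y": -0.3,"z": 139,"spin": 0,"claw": 82},{"x": 0.4,"y": -0.3,"z": 142,"spin": 0,"claw": 78},{"x": 0.4,"y": -0.3,"z": 142,"spin": 0,"claw": 74},{"x": 0.4,"y": -0.3,"z": 142,"spin": 0,"claw": 60},{"x": 0.4,"y": -0.3,"z": 142,"spin": 0,"claw": 60},{"x": 0.4,"y": -0.3,"z": 142,"spin": 0,"claw": 60},{"x": 0.4,"y": -0.3,"z": 142,"spin": 0,"claw": 60}], grip_force=55)

```text
t: 26.15
ee_pos: [0.4448, -0.0354, 0.0044]
orientation: [0.035, 0.999, 0.0, 0.001]
contact_force: [-3.8, 3.5, 9.9]
opening: 0.752
grip_force: 58.4
```

send_rows(moves=[{"x": 0,"y": 0,"z": -2,"spin": 0,"claw": 60},{"x": 0,"y": 0,"z": -8,"spin": 0,"claw": 60},{"x": 0,"y": 0,"z": -22,"spin": 0,"claw": 60},{"x": 0,"y": 0,"z": -50,"spin": 0,"claw": 60},{"x": 0,"y": 0,"z": -90,"spin": 0,"claw": 60},{"x": 0,"y": 0,"z": -135,"spin": 0,"claw": 60},{"x": -8,"y": -10,"z": -180,"spin": 0,"claw": 60},{"x": -25,"y": -38,"z": -215,"spin": -0.02,"claw": 60},{"x": -47,"y": -76,"z": -235,"spin": -0.04,"claw": 60},{"x": -70,"y": -115,"z": -245,"spin": -0.06,"claw": 60},{"x": -93,"y": -154,"z": -246,"spin": -0.09,"claw": 60},{"x": -116,"y": -193,"z": -246,"spin": -0.12,"claw": 60},{"x": -138,"y": -230,"z": -246,"spin": -0.15,"claw": 60},{"x": -158,"y": -264,"z": -246,"spin": -0.17,"claw": 60},{"x": -170,"y": -285,"z": -246,"spin": -0.17,"claw": 60},{"x": -176,"y": -294,"z": -246,"spin": -0.17,"claw": 60},{"x": -176,"y": -294,"z": -246,"spin": -0.17,"claw": 60},{"x": -176,"y": -294,"z": -246,"spin": -0.17,"claw": 60}])

```text
t: 27.95
ee_pos: [0.5988, -0.3408, 0.2492]
orientation: [-0.05, 0.999, 0.0, -0.0]
contact_force: [0.6, -0.5, -2.5]
opening: 0.75
grip_force: 61.4
```

Run:
```python
from h import *
s=observe();print(s['t'],s['ee_pos'],s['orientation'],s['opening'],s['contact_force'])
c=shot("wrist");cv2.imwrite("pics/w9.png",c["image"][:,:,::-1])
print(*rect(c,"blue_box",.01),sep='\n  ');print(*rect(c,"blue_book",s['ee_pos'][2]+.0136),sep='\n  ')
m=cv2.inRange(cv2.cvtColor(c['image'],cv2.COLOR_RGB2HSV),(85,30,120),(110,110,255))
k=max(cv2.findContours(m,0,1)[0],key=cv2.contourArea)[:,0]
print('floor',cv2.minAreaRect((w(c,k,.003)*1000).astype(np.float32)),k.min(0),k.max(0))
```

```text
27.95 [ 0.59881751 -0.34082252  0.24923659] [-5.00493008e-02  9.98746747e-01  3.35123915e-05 -3.14635172e-05] 0.7502028318565632 [ 0.62712838 -0.49814044 -2.48253312]
(0.75, array([332.,  67.]), array([ 469.9, -342.7,  118.7,   87.5]), np.float64(0.083))
(0.7, array([321., 267.]), array([ 586.4, -343.7,  107.4,   65.4]), np.float64(0.101))
floor ((471.3705139160156, -343.1138610839844), (116.60964965820312, 81.3386001586914), 4.741034030914307) [289   8] [376 138]
```

View pics/w9.png

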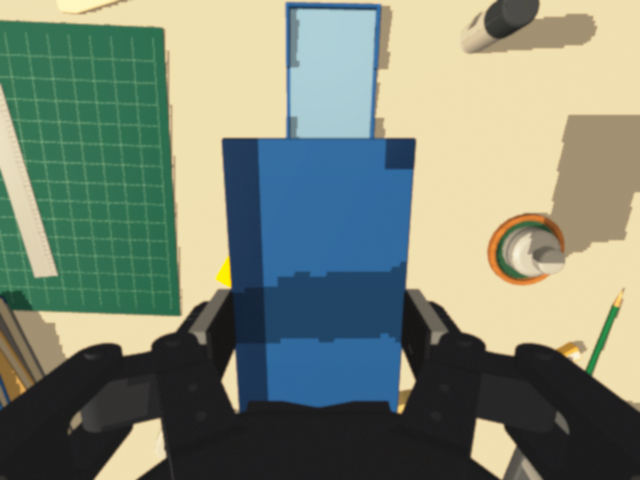

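The blue book is held squarely (320,270), and the box's near end is visible at (333,70). From it I get the box centre at about (0.4875, -0.341) and its angle at 0.083. The glue stick still stands at (500,25), and the weight is in its rest at (530,250).

send_rows(moves=[{"x": 15,"y": 1.5,"z": 10,"spin": 0.005,"claw": 60},{"x": 45,"y": 4.5,"z": 35,"spin": 0.01,"claw": 60},{"x": 80,"y": 8,"z": 70,"spin": 0.017,"claw": 60},{"x": 103,"y": 10.5,"z": 105,"spin": 0.017,"claw": 60},{"x": 111,"y": 11,"z": 140,"spin": 0.017,"claw": 60},{"x": 111,"y": 11,"z": 172,"spin": 0.017,"claw": 60},{"x": 111,"y": 11,"z": 196,"spin": 0.017,"claw": 60},{"x": 111,"y": 11,"z": 208,"spin": 0.017,"claw": 60},{"x": 111,"y": 11,"z": 212,"spin": 0.017,"claw": 60},{"x": 111,"y": 11,"z": 212,"spin": 0.017,"claw": 60}])

```text
t: 29.1
ee_pos: [0.4878, -0.3412, 0.0376]
orientation: [-0.042, 0.999, -0.0, 0.0]
contact_force: [-0.0, -0.1, -0.9]
opening: 0.749
grip_force: 61.3
```

Run:
```python
from h import *
s=observe();print(s['t'],s['ee_pos'],s['opening'],s['contact_force'])
c=shot("wrist");cv2.imwrite("pics/w10.png",c["image"][:,:,::-1])
go(.4875,-.341,.0074,.083)
```

```text
29.1 [ 0.48777501 -0.34123311  0.03762734] 0.7491463805804264 [-0.02050401 -0.0510852  -0.88963389]
go [ 0.6  0.6 30.7] spin 0.0 a0 -3.058 q6 -0.69
```

View pics/w10.png

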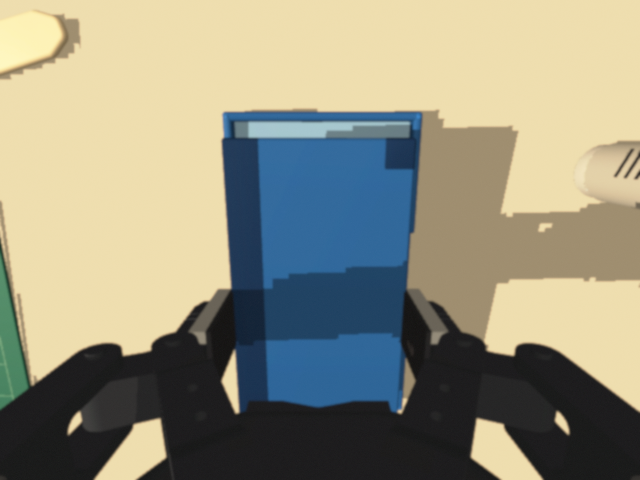

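The book hangs 30 mm above the box. The box's outer walls at columns 224 and 421 put its middle about 1.3 mm to the right of the book's, so I shift by 1 mm while lowering.

send_rows(moves=[{"x": 0.3,"y": 1,"z": 8,"spin": 0,"claw": 60},{"x": 0.3,"y": 1,"z": 17,"spin": 0,"claw": 60},{"x": 0.3,"y": 1,"z": 24,"spin": 0,"claw": 60},{"x": 0.3,"y": 1,"z": 28,"spin": 0,"claw": 60},{"x": 0.3,"y": 1,"z": 29.3,"spin": 0,"claw": 60},{"x": 0.3,"y": 1,"z": 29.8,"spin": 0,"claw": 60},{"x": 0.3,"y": 1,"z": 29.8,"spin": 0,"claw": 60}])

```text
t: 29.85
ee_pos: [0.4869, -0.3402, 0.0075]
orientation: [-0.042, 0.999, 0.0, -0.0]
contact_force: [-3.2, 1.6, 5.8]
opening: 0.75
grip_force: 62.1
```

Contact at about 6 N, so I release and rise straight up.

send_rows(moves=[{"x": 0,"y": 0,"z": 0,"spin": 0,"claw": 70},{"x": 0,"y": 0,"z": 0,"spin": 0,"claw": 78},{"x": 0,"y": 0,"z": 0,"spin": 0,"claw": 78},{"x": 0,"y": 0,"z": -8,"spin": 0,"claw": 78},{"x": 0,"y": 0,"z": -25,"spin": 0,"claw": 78},{"x": 0,"y": 0,"z": -60,"spin": 0,"claw": 85},{"x": 0,"y": 0,"z": -105,"spin": 0,"claw": 85},{"x": 0,"y": 0,"z": -150,"spin": 0,"claw": 85},{"x": -30,"y": 0,"z": -190,"spin": 0,"claw": 85},{"x": -60,"y": 10,"z": -210,"spin": 0,"claw": 85},{"x": -60,"y": 10,"z": -210,"spin": 0,"claw": 85}])

```text
t: 30.95
ee_pos: [0.5497, -0.3246, 0.2208]
orientation: [-0.043, 0.999, -0.001, 0.003]
contact_force: [0.9, -0.5, -0.6]
opening: 0.992
grip_force: 0.0
```

Run:
```python
from h import *
s=observe();print(s['t'],s['ee_pos'],s['opening'],s['contact_force'])
a=shot("wrist")["image"];b=shot("side")["image"][160:400,180:500]
cv2.imwrite("pics/end.png",np.vstack([cv2.resize(a[:300],(640,300)),cv2.resize(b,(400,300),interpolation=cv2.INTER_CUBIC)] if 0 else [cv2.resize(a[60:300],(640,240)),cv2.copyMakeBorder(cv2.resize(b,(480,360)),0,0,80,80,0)])[:,:,::-1])
```

```text
30.95 [ 0.54968952 -0.32464724  0.22079889] 0.992284460799723 [ 0.89261005 -0.47556976 -0.55528229]
```

View pics/end.png

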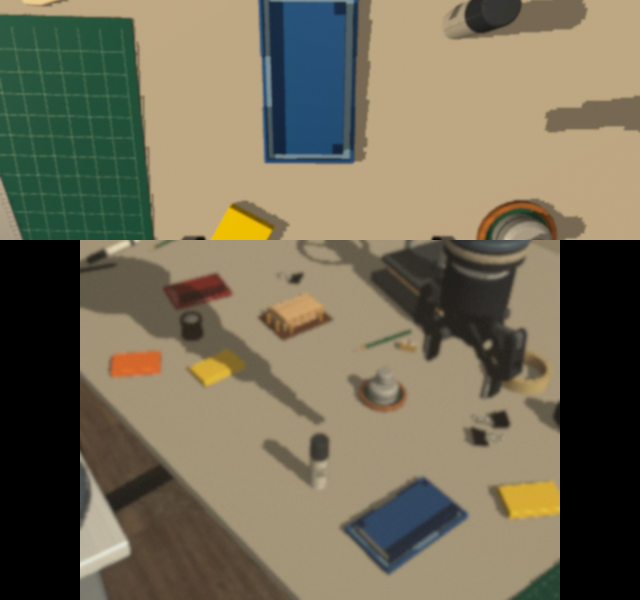

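The blue book lies flat inside its box (308,80, with pale floor showing all round). In the side view below it, the red book is in its box (198,291), the board is in the rack (295,312), the weight is in its rest (383,385) and the glue stick is standing (319,460). The gripper is clear of everything.

```bash
python3 -c "
from workcell import ticket
print(ticket.close_job())"
```

```text
the job is handed in; nothing more can be done
None
```

The job is handed in at about 31 s on the robot's clock: the weight is in its rest, the press board is in its rack, both notebooks lie flat in their boxes and the glue stick was left standing, but no verdict came back.

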